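# Lock the squeeze-tab cap on a loaded centrifuge bucket

### The job

The tubes are in the centrifuge bucket that stands in its loading stand; close the bucket for the spin. Pick the white cap up by its two upright tabs and keep the tabs squeezed together while you set it into the mouth with its two side lugs in the two wide slots (feel for them: the bucket stands a little turned in its stand), press it down against the springy seal and turn it clockwise (seen from above) until it meets the stop; then let go so that both tabs spring out into their notches and the cap is locked. Press and turn by feel and never force the cap, or the seal is damaged; leave the other things on the bench where they are.

Things in the scene. Friction and masses are not known exactly. Their poses are not given: they have to be found in the camera images.
- cap_grip (a point): White round cap, upright on the bench. Point on its axis half-way up its two upright grey tabs, 39 mm above its underside; z up, x from tab to tab (same after a half turn). Body 70 mm across, 26 mm from underside to flat deck, lower edge bevelled 3 mm, 0.19 kg. The tabs stand on the deck: paddles 20 mm wide, 5 thick, 26 tall, outer faces 52 mm apart at rest, 41 mm when squeezed home.
- tab_a (a joint): Squeeze of the tab on the cap's +x side: 0 sprung out, 0.0055 m squeezed home; the spring takes 3 N to start, 8.5 N at the end. The tab carries a tooth, 9 mm wide, in the cap's side, 11.5 to 18.5 mm above the underside: it reaches 41 mm from the axis at rest and 35.5 mm when squeezed, and so enters the mouth only squeezed.
- tab_b (a joint): The same for the tab and tooth on the cap's -x side.
- cap_lug (a point): Outer end of the cap's fixed lug on its +y side, 40.5 mm from the cap's axis, 6 mm above the underside. The lug is 10 mm wide and 8 mm high (2 to 10 mm above the underside); an equal one is on the -y side. Axes as the cap's.
- stand_mouth (a point): Round aluminium bucket held in the rubber-lined cup of a grey stand (rectangular foot 160 x 108 mm) fixed to the bench. Point on the STAND's axis, 165 mm above the bench, where the centre of the bucket's collar top should be; z up, x along the foot's long side. Only the stand is measured: the bucket was pushed in by hand, its collar up to 3 mm too high or low, 1 mm off and 0.25 rad turned.
- collar (a point): Nominal place, on the stand's axis, of the groove in the bucket's collar, 16 mm below stand_mouth. Mouth 73 mm across, collar 92. The collar's top 10 mm is a rim over a groove 11.5 mm high for the lugs. Locked, the cap's deck is 6 mm above the collar's top. The bucket's x axis lies along its two side pins, nominally along the stand's x; all of it repeats after a half turn.
- slot (a point): Nominal place of one of the two wide slots (14 mm, cut down through the rim) that let the lugs into the groove: middle, at the collar's top, 40 mm from the axis; the other is opposite. Lugs are at the slots when the cap's x is 0.873 rad anticlockwise (from above) of the bucket's x; elsewhere they stand on the rim, the cap 18 mm too high. The groove runs clockwise to a stop; a block bars the other way.
- notch (a point): Nominal place of one of the two narrower notches (15 mm, through the rim) for the teeth: middle, at the collar's top, on the bucket's +x side, 40 mm from the axis; the other is on the -x side. The stop ends the turn when cap x and bucket x are in line and the teeth face the notches (3 degrees either way will do). Turned or pushed with over 30 N on the collar, the lugs break.
- seal (a point): Nominal top of the sprung rubber ring in the mouth, 17.5 mm below stand_mouth; the cap's underside meets it 1.5 to 3.5 mm before the lugs are below the rim (differs, cannot be seen). It resists with 2 N plus 4 N per mm: 8 to 16 N bring the lugs below the rim, 3.5 mm deeper they hit the groove's floor. Under the rim the cap stays down by itself. Over 26 N damages the seal.
- vial: brown glass vial with a black cap, 30 mm across, 62 mm tall; a bystander to leave alone. Origin at the centre of its underside, z up.
- dropper: small white dropper bottle, 25 mm across, 78 mm tall; a bystander to leave alone. Origin at the centre of its underside, z up.
- beaker: small clear beaker, 41 mm across, 34 mm tall; a bystander to leave alone. Origin at the centre of its underside, z up.
- timer: flat grey bench timer, 62 x 66 x 18 mm; a bystander to leave alone. Origin at the centre of its underside, z up.

How it is judged:
On the way, in this order (a step that is already met when the one before it is completed fails the run):
1. the cap is picked up off the bench (height (world z) of cap_grip above 0.09 m), for 0.1 s.
2. the cap is pressed into the mouth with its lugs in the wide slots, not yet turned home (z of cap_grip in the frame of stand_mouth below 0.0235 m and horizontal distance between cap_grip and stand_mouth below 0.006 m and angle between the x axis of cap_grip and the x axis of stand_mouth, either way round above 0.45 rad), for 0.05 s.
At the end, for the whole second after the job is handed in: Cap level (0.06 rad), lugs under the rim (cap_grip 13 to 23.3 mm above stand_mouth, within 6 mm sideways), pressing on the seal, turned home (x within 0.34 rad of the stand's, either way round), both tabs sprung out into the notches (under 1.5 mm of squeeze), still (z of cap_grip in the frame of stand_mouth between 0.013 and 0.0233 m and horizontal distance between cap_grip and stand_mouth below 0.006 m and angle between the x axis of cap_grip and the x axis of stand_mouth, either way round below 0.34 rad and contact force between cap and seal above 4 N and angle between cap_grip's own z axis and vertical below 0.06 rad and value of joint each of tab_a, tab_b below 0.0015 m and velocity of joint each of tab_a, tab_b below 0.01 m/s); the robot touches nothing.
It fails at once if the cap is forced against the bucket with more than 30 N (contact force between cap and bucket above 30 N).
It fails at once if the seal is pressed with more than 26 N (contact force between cap and seal above 26 N).
It fails at once if the vial, dropper bottle, beaker or timer is moved more than 2 cm (distance of any of vial, dropper, beaker, timer from where it was at the start of the episode above 0.02 m).
It also fails if it takes over 72 s, if anything falls off the work surface, if the arm or the gripper's body presses on something with over 40 N, if the wrist force passes 120 N, or if a joint passes its speed limit or range.

### The arm

A 6-joint arm with a two-finger parallel gripper is mounted at the origin on a cart in front of the work surface, level with it; the furniture and walls round the work are solid. World frame = base frame: x ahead of the robot, y to its left, z up, the work surface at z = 0. Lengths are in m, angles in rad, forces in N, time in s.
With the tool pointing down it reaches from about 0.3 to 0.85 m from the base axis. Payload 4.2 kg.
Tool frame: the origin (TCP) lies at the very end of the fingers, on their centre line; the grasp point (between the pads) lies 19 mm behind it (arm.pinch_z is the distance from the TCP to the grasp point, in m); z points along the fingers, y is the line along which they close (so a half turn about z gives the same grasp; the last joint's range is limited). The gripper opens to 91 mm and grips with 3 to 60 N. Pads are 32 mm wide; open, the fingers measure 118 mm over their backs; the gripper's body (76 mm by 178 mm) begins 60 mm behind the grasp point.
Start: joints at [-1.121, 0.32, 1.565, -0, 1.257, -0.02], TCP at [0.26, -0.513, 0.214] pointing down, gripper open.
Joint ranges: [-3.11, 3.11], [-0.84, 2.01], [0.21, 2.61], [-1.34, 4.49], [0.05, 2.63], [-2.56, 2.56]. Speed limits (rad/s): [2.57, 2.57, 3.14, 3.14, 3.14, 3.14].

### API

Orientations are given as a unit quaternion [x, y, z, w].
In Python, from station import monitor, camera, arm gives the robot as it stands.
- The arm moves only by the tool apply_moves, never from a script. Its argument "targets" is a list of rows, each a list of 7 numbers: the shift along the tool's x, y, z in m, then the turn, a rotation vector about the tool's x, y, z in degrees, then the opening, from 0 (shut) to 1 (fully open). In form: [[dx, dy, dz, rx, ry, rz, grip], ...]. A call has exactly 8 rows; each row is the pose to reach, as a shift and turn from the pose commanded when the call began, along the tool's axes at that moment; what a row does not reach only later rows make up. A row lasts 1/10 s, in which the tool goes at most 50 mm and 8.59 degrees, less where a joint would pass 70% of its speed; a pose out of reach is approached as far as the arm can. A call with a gripper value outside its range is refused whole. The fingers move at their own pace and stop on an object; "squeeze" is the grip in N (left out, the last holds). Time passes only in rows, so rows that repeat a pose let the fingers close, or fill a call up. It gives the time, the measured TCP pose, the force, the opening and the grip force at its end, in the units of the state.
- monitor.observe(): the state, without advancing time (a new reading comes with each control period).
- camera(name): name is "scene" or "top" or "wrist"; returns a dict with "frame" (384x512x3 uint8, red, green, blue), "fx", "fy", "cx", "cy" (pixels), "world_to_cam" (4x4, takes a point from world to camera coordinates); the wrist camera has in their place "tool_from_camera" (4x4, takes a point from camera to tool coordinates, whose origin is the TCP and whose axes are the flange's). Camera axes: x right, y down, z forward; pixel columns grow to the right and rows downward; lengths in m; the calibration is good to about 2 mm. A picture is of the moment at which its call begins: read the wrist's pose just before it. There is no depth.
- arm.sign_off(): hands the job in; it is judged then, once.
The state is a dict: "time_s": time; "qpos": joint angles; "qvel": joint speeds; "effort": joint torques, N m; "tcp_pos": TCP position; "orientation": TCP orientation; "wrist_force": force on the tool from outside, world axes, zero at the start; "moment": the same for the moment, N m; "gripper_width": finger opening in m; "grasp_force": force on a finger pad.
Only numpy, scipy, OpenCV 4.12 (cv2) and the standard library are available. Lean on these libraries where they do the work, as an engineer would, in place of code of your own. Each camera call takes 0.05 s, during which the arm holds its last target. There are 200 camera calls.

## Working session

There is one attempt and no reset: what is moved stays moved. The work goes in short steps, Python scripts to look and compute and a tool call to move; the robot and the scene stay as the last step left them, time stands still between calls to the robot, and variables do not carry over. Pictures are saved under pics/ and viewed, at most 10 in all, crops included, and the job is handed in when it is done.

Besides the shell and the picture viewer there is one more tool, called after "Request:" as name(argument=value, ...), one argument or row to a line, values as JSON. apply_moves: Moves the arm, as the interface text tells. Its arguments: {"type":"object","properties":{"targets":{"type":"array","items":{"type":"array","items":{"type":"number"}}},"squeeze":{"type":"number"}},"required":["targets"]}

```bash
mkdir -p pics; ls
python3 - <<'E'
from station import monitor,camera,arm
import cv2,numpy as np
s=monitor.observe();print(s);print(arm.pinch_z)
ims=[]
for n in("scene","top"):
    c=camera(n);ims.append(c);cv2.imwrite(f"pics/{n}0.png",c["frame"][:,:,::-1])
    np.savez(f"{n}.npz",**c);print(n,c["fx"],c["fy"],c["cx"],c["cy"],np.array(c["world_to_cam"]).round(4).tolist())
c=camera("wrist");print(c["fx"],np.array(c["tool_from_camera"]).round(4).tolist())
E
```

```text
pics
{'time_s': 0.0, 'qpos': array([-1.12096601e+00,  3.20283967e-01,  1.56568083e+00, -1.96988389e-05,
        1.25738513e+00, -2.00198498e-02]), 'qvel': array([ 0.00026612, -0.00063471,  0.0003714 , -0.00060696, -0.00254889,
       -0.00068602]), 'effort': array([-6.57336568e-04, -4.12456334e+01, -2.31972635e+01,  7.25312345e-02,
        4.56444989e-02, -1.21014341e-04]), 'tcp_pos': array([ 0.26009766, -0.51224273,  0.21312414]), 'orientation': array([ 9.72530698e-01,  2.32773001e-01, -1.96525252e-04, -8.56428596e-04]), 'wrist_force': array([-0.7516238 ,  1.17178682,  0.68195815]), 'moment': array([-0.03101246,  0.01860609, -0.02951898]), 'grasp_force': 0.0, 'gripper_width': 0.09121511447638983}
0.0188
scene 486.2390397615566 486.2390397615566 253.83964636060787 186.21572894736238 [[-0.5691, -0.8223, -0.0025, 0.2943], [-0.4168, 0.2912, -0.8611, 0.35], [0.7088, -0.489, -0.5084, 1.0532], [0.0, 0.0, 0.0, 1.0]]
top 414.87219696750526 414.87219696750526 260.237638057876 193.3610408547265 [[0.0212, -0.9997, 0.0089, -0.0605], [-0.9971, -0.0218, -0.073, 0.5798], [0.0732, -0.0073, -0.9973, 1.2961], [0.0, 0.0, 0.0, 1.0]]
282.48493883456 [[0.0001, -0.9691, -0.2465, 0.0692], [1.0, 0.0001, -0.0003, -0.0003], [0.0003, -0.2465, 0.9691, -0.1722], [0.0, 0.0, 0.0, 1.0]]
```

View pics/top0.png

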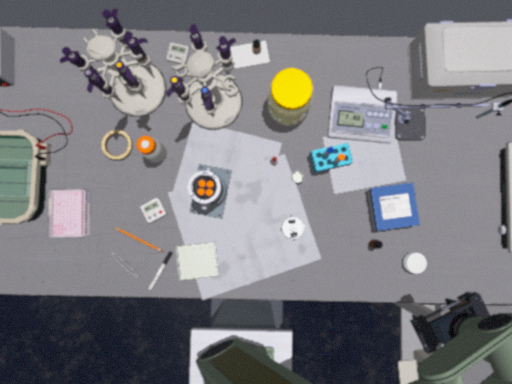

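View pics/scene0.png

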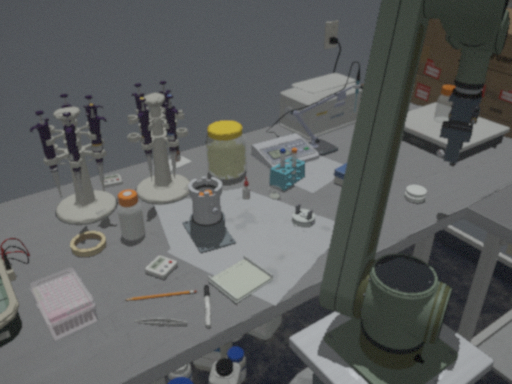

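The top view shows the cap at about (293,228) with two dark tabs, the bucket and stand at (206,188), the timer at (152,210) and small bottles at (274,160) and (297,177). I'll compute rough positions and zoom in.

```bash
cat > h.py <<'E'
import numpy as np,cv2
from scipy.spatial.transform import Rotation as R
def ray(c,uv,z,T=None):
    """pixels -> world points on plane z; T=cam->world"""
    uv=np.atleast_2d(uv).astype(float)
    if T is None: T=np.linalg.inv(c["world_to_cam"])
    d=np.c_[(uv[:,0]-c["cx"])/c["fx"],(uv[:,1]-c["cy"])/c["fy"],np.ones(len(uv))]@T[:3,:3].T
    o=T[:3,3]; return o+d*((z-o[2])/d[:,2])[:,None]
def tool(s):
    T=np.eye(4);T[:3,:3]=R.from_quat(s["orientation"]).as_matrix();T[:3,3]=s["tcp_pos"];return T
def shot(name):
    from station import monitor,camera
    s=monitor.observe();c=camera("wrist");T=tool(s)@c["tool_from_camera"]
    cv2.imwrite(f"pics/{name}.png",c["frame"][:,:,::-1]);np.savez(name+".npz",T=T,**c);return c,T,s
E
python3 - <<'E'
from h import *
c=dict(np.load("top.npz"));f=c["frame"]
print("cap",ray(c,[293,228],.026),"bucket",ray(c,[205,187],.165))
cr=f[130:260,170:330];cv2.imwrite("pics/t1.png",cv2.resize(cr[:,:,::-1],None,fx=4.6,fy=4.6,interpolation=cv2.INTER_CUBIC))
E
```

```text
cap [[ 0.47362632 -0.15335216  0.026     ]] bucket [[0.5851003  0.10971228 0.165     ]]
```

View pics/t1.png

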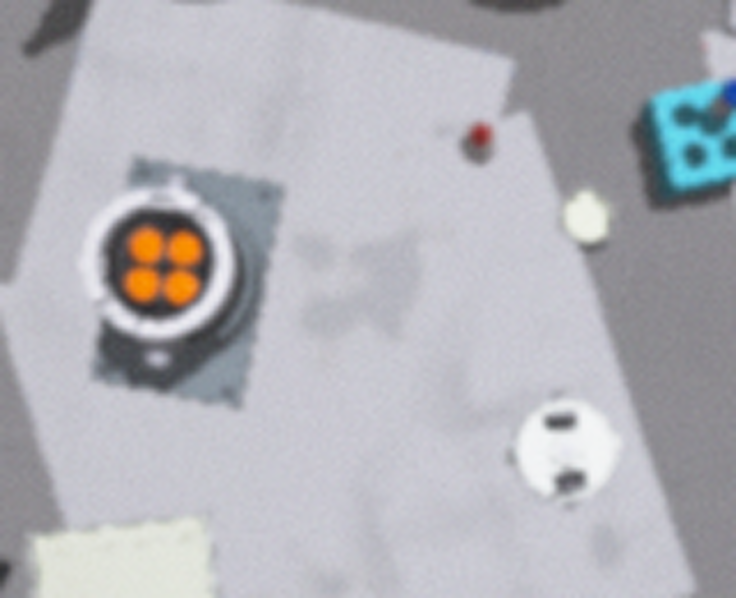

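```bash
cat >> h.py <<'E'
def go(pos,psi,s=None):
    """print shift/turn (tool axes) from measured pose to TCP pos, tool-y angle psi deg, tool down"""
    from station import monitor
    s=s or monitor.observe();T=tool(s);p=np.radians(psi)
    y=np.array([np.cos(p),np.sin(p),0]);z=np.array([0,0,-1.]);G=np.c_[np.cross(y,z),y,z]
    d=T[:3,:3].T@(np.array(pos)-T[:3,3]);r=R.from_matrix(T[:3,:3].T@G).as_rotvec(degrees=True)
    print("t",round(s["time_s"],2),"shift",d.round(4),"turn",r.round(2),"F",s["wrist_force"].round(2),"M",s["moment"].round(3),"w",round(s["gripper_width"],4),"g",s["grasp_force"])
E
python3 - <<'E'
from h import *
c=dict(np.load("top.npz"))
P=ray(c,np.array([[133,157],[284,184],[242,408],[93,378]])/4.6+[170,130],.01)
print(P.round(4),np.linalg.norm(np.diff(P[[0,1,2,3,0]],axis=0),axis=1),P.mean(0))
d=P[0]-P[3]+P[1]-P[2];print(np.degrees(np.arctan2(d[1],d[0])))
t=ray(c,np.array([[560,421],[570,481]])/4.6+[170,130],.052);print(t,t.mean(0))
go([.59,.11,.27],10)
E
```

```text
[[0.6718 0.1511 0.01  ]
 [0.6551 0.0452 0.01  ]
 [0.4983 0.0701 0.01  ]
 [0.5168 0.1739 0.01  ]] [0.10728038 0.15882053 0.10539405 0.15659566] [0.58551866 0.11008663 0.01      ]
-8.701891601096362
[[ 0.49370112 -0.14686386  0.052     ]
 [ 0.45373977 -0.15419519  0.052     ]] [ 0.47372044 -0.15052952  0.052     ]
t 0.15 shift [ 0.5759 -0.4057 -0.0561] turn [-6.000e-02 -5.000e-02 -7.308e+01] F [-0.03 -0.33 -0.93] M [ 0.006 -0.012  0.049] w 0.0915 g 0.0
```

Request:
apply_moves(
  targets=[
    [0.576,-0.406,-0.056,0,0,-73,1],
    [0.576,-0.406,-0.056,0,0,-73,1],
    [0.576,-0.406,-0.056,0,0,-73,1],
    [0.576,-0.406,-0.056,0,0,-73,1],
    [0.576,-0.406,-0.056,0,0,-73,1],
    [0.576,-0.406,-0.056,0,0,-73,1],
    [0.576,-0.406,-0.056,0,0,-73,1],
    [0.576,-0.406,-0.056,0,0,-73,1],
  ],
)

```text
time_s: 0.95
tcp_pos: [0.4473, -0.1584, 0.2458]
orientation: [0.669, 0.743, -0.0, 0.0]
wrist_force: [0.1, -1.0, 0.4]
gripper_width: 0.0911
grasp_force: 0.0
```

```bash
python3 -c "
from h import *
go([.59,.11,.27],10)"
```

```text
t 0.95 shift [ 0.252   0.17   -0.0243] turn [ 0.    0.01 -3.98] F [ 0.11 -1.03  0.36] M [-0.052 -0.156 -0.01 ] w 0.0911 g 0.0
```

Request:
apply_moves(
  targets=[
    [0.252,0.17,-0.024,0,0,-4,1],
    [0.252,0.17,-0.024,0,0,-4,1],
    [0.252,0.17,-0.024,0,0,-4,1],
    [0.252,0.17,-0.024,0,0,-4,1],
    [0.252,0.17,-0.024,0,0,-4,1],
    [0.252,0.17,-0.024,0,0,-4,1],
    [0.252,0.17,-0.024,0,0,-4,1],
    [0.252,0.17,-0.024,0,0,-4,1],
  ],
)

```text
time_s: 1.75
tcp_pos: [0.5912, 0.1083, 0.2687]
orientation: [0.644, 0.765, -0.001, -0.0]
wrist_force: [-0.3, -0.5, 0.1]
gripper_width: 0.0913
grasp_force: 0.0
```

```bash
python3 -c "
from h import *
go([.474,-.152,.14],10)
c,T,s=shot('b1')
print(s['tcp_pos'],T[:3,3])
cv2.imwrite('pics/b1b.png',cv2.resize(c['frame'][:,:,::-1],None,fx=1.5,fy=1.5,interpolation=cv2.INTER_CUBIC))
"
```

```text
t 1.75 shift [-0.2364 -0.1597  0.1291] turn [-0.09  0.03 -0.19] F [-0.26 -0.53  0.13] M [-0.046 -0.079 -0.004] w 0.0913 g 0.0
[0.59122995 0.10829068 0.2686911 ] [0.57978424 0.17673725 0.44083211]
```

View pics/b1b.png

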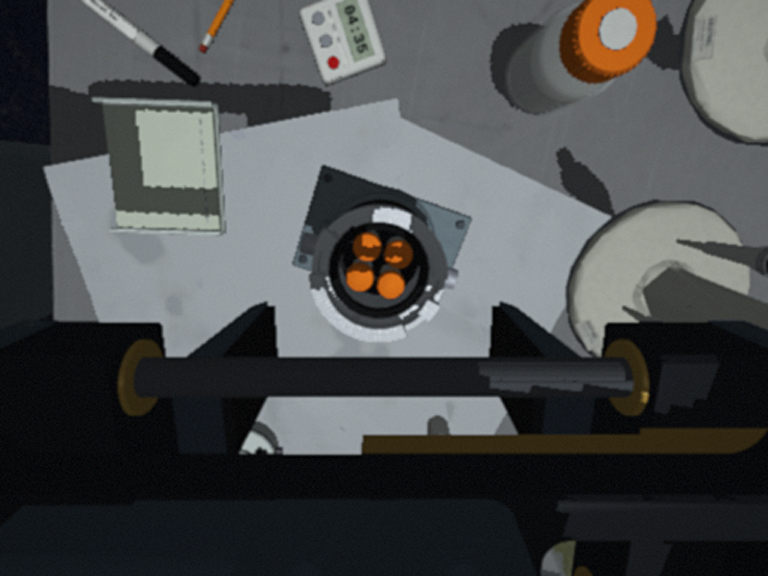

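```bash
python3 -c "
from h import *
f=cv2.imread('pics/b1.png')[125:240,190:320]
cv2.imwrite('pics/b1c.png',cv2.resize(f,None,fx=5,fy=5,interpolation=cv2.INTER_CUBIC))
"
```

```text
(no output)
```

View pics/b1c.png

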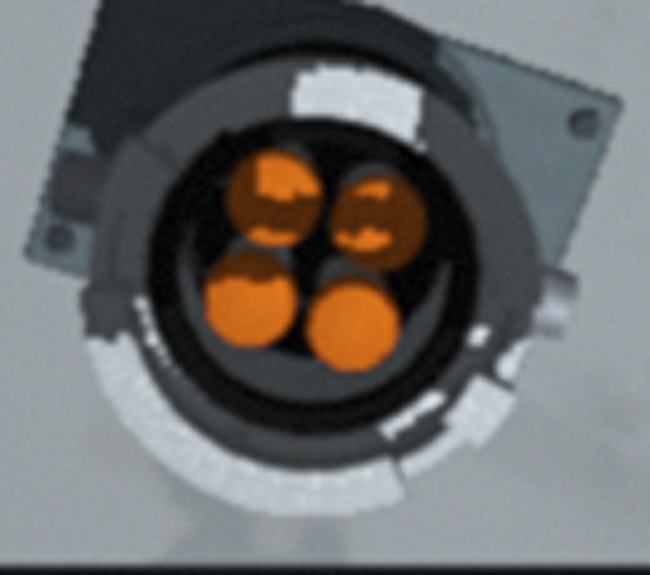

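```bash
python3 -c "
from h import *
c=dict(np.load('b1.npz'));T=c['T']
cr=lambda a:np.array(a,float)/5+[190-.4,125-.4]
P=ray(c,cr([[315,282],[88,285],[540,285],[315,60],[315,514],[150,277],[480,277],[315,118],[315,435],[432,448],[495,345],[480,335],[512,358]]),.165,T);print(P.round(4))
# stand foot from wrist: corners
F=ray(c,np.array([[323,166],[470,218]])/1.5,.01,T);print(F,np.degrees(np.arctan2(*(F[1]-F[0])[1::-1])),np.linalg.norm(F[1]-F[0]))
ctr=P[1:5].mean(0);ctr=np.array([(P[1,0]+P[2,0])/2,(P[3,1]+P[4,1])/2,.165]);print(ctr)
for p in P[9:]: d=p-ctr;print(np.degrees(np.arctan2(d[1],d[0])),np.hypot(*d[:2]))
# polar unwrap
a=np.radians(np.arange(0,360,.5));r=np.arange(.030,.056,.00025)
A,Rr=np.meshgrid(a,r);W=np.stack([ctr[0]+Rr*np.cos(A),ctr[1]+Rr*np.sin(A),0*A+.165],-1).reshape(-1,3)
q=(W-T[:3,3])@T[:3,:3];u=(q[:,0]/q[:,2]*c['fx']+c['cx']).reshape(A.shape).astype('f');v=(q[:,1]/q[:,2]*c['fy']+c['cy']).reshape(A.shape).astype('f')
I=cv2.remap(c['frame'],u,v,cv2.INTER_CUBIC)[:,:,1]
I=cv2.createCLAHE(3,(1,6)).apply(I);I=cv2.resize(I,(720,260))
out=np.vstack([I[:,:400],np.zeros((20,400),'uint8'),I[:,320:]]);
for k in range(0,20):
  cv2.putText(out,str(k*10),(k*20,276),0,.3,255,1); 
cv2.imwrite('pics/pol.png',cv2.resize(out,(800,600)))
"
```

```text
[[0.5873 0.1145 0.165 ]
 [0.5426 0.1061 0.165 ]
 [0.6318 0.1216 0.165 ]
 [0.5799 0.1577 0.165 ]
 [0.5956 0.0655 0.165 ]
 [0.5546 0.1099 0.165 ]
 [0.6196 0.1212 0.165 ]
 [0.5818 0.1467 0.165 ]
 [0.5927 0.0827 0.165 ]
 [0.617  0.084  0.165 ]
 [0.6254 0.1079 0.165 ]
 [0.622  0.1094 0.165 ]
 [0.6293 0.1058 0.165 ]]
[[0.51962877 0.17473815 0.01      ]
 [0.67281285 0.1498494  0.01      ]] -9.228549384993732 0.15519282112492078
[0.587179   0.11162615 0.165     ]
-42.79822706717219 0.040607578296358686
-5.637366679743302 0.03839420974945473
-3.676156525097653 0.034877753474597394
-7.918027093735054 0.04255613115335673
```

View pics/pol.png

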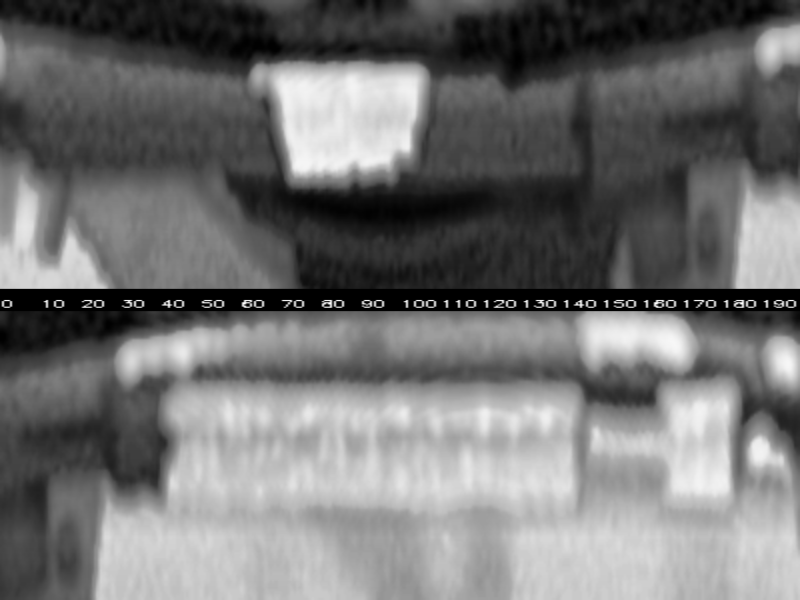

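The polar view shows the wide slot from 305.7° to 325.5° (world), 19.8° across against 20.2° expected. The opposite slot edge is at 145°, and a notch starts at 344°. That puts bucket x at about -5° and its centre at about (0.587, 0.1105), so the cap has to go in at about 45°. Next I'll look at the cap.

Request:
apply_moves(
  targets=[
    [-0.236,-0.16,0.13,0,0,0,1],
    [-0.236,-0.16,0.13,0,0,0,1],
    [-0.236,-0.16,0.13,0,0,0,1],
    [-0.236,-0.16,0.13,0,0,0,1],
    [-0.236,-0.16,0.13,0,0,0,1],
    [-0.236,-0.16,0.13,0,0,0,1],
    [-0.236,-0.16,0.13,0,0,0,1],
    [-0.236,-0.16,0.13,0,0,0,1],
  ],
)

```text
time_s: 2.6
tcp_pos: [0.4708, -0.1542, 0.1391]
orientation: [0.647, 0.763, -0.0, -0.001]
wrist_force: [0.5, -1.0, 0.4]
gripper_width: 0.0913
grasp_force: 0.0
```

```bash
python3 -c "
from h import *
c,T,s=shot('c1');print(s['time_s'],s['tcp_pos'],R.from_quat(s['orientation']).as_matrix()[:,1])
cv2.imwrite('pics/c1c.png',cv2.resize(c['frame'][100:260,156:356,::-1],None,fx=3.5,fy=3.5,interpolation=cv2.INTER_CUBIC))
"
```

```text
2.6 [ 0.47083456 -0.15418272  0.13914869] [ 0.98663911  0.16291098 -0.00181248]
```

View pics/c1c.png

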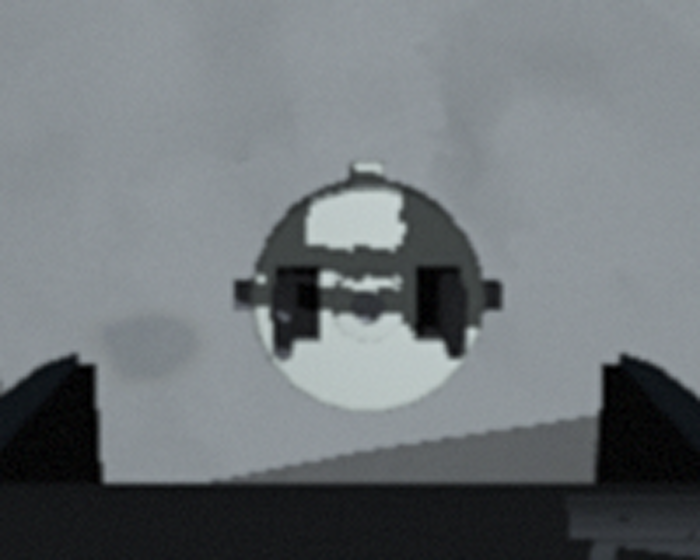

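```bash
python3 -c "
from h import *
c=dict(np.load('c1.npz'));T=c['T'];cr=lambda a:np.array(a,float)/3.5+[156-.4,100-.4]
t=ray(c,cr([[235,292],[501,294]]),.0165,T);print(t,np.linalg.norm(t[1]-t[0]),t.mean(0),np.degrees(np.arctan2(*(t[1]-t[0])[1::-1])))
d=ray(c,cr([[254,300],[483,300],[368,410]]),.026,T);print(d,np.linalg.norm(d[1]-d[0]))
up=np.array([-.163,.987,0]);print('ctr from edge',d[2]+.035*up)
l=ray(c,cr([[367,162]]),.010,T);print('from lug',l-.0405*up)
m=t.mean(0);go([m[0],m[1],.10],9.4)
"
```

```text
[[ 0.43615328 -0.15949337  0.0165    ]
 [ 0.51662307 -0.14679186  0.0165    ]] 0.08146603227963681 [ 0.47638818 -0.15314261  0.0165    ] 8.969677823042812
[[ 0.44281945 -0.15861618  0.026     ]
 [ 0.50989544 -0.14749605  0.026     ]
 [ 0.4820188  -0.18715855  0.026     ]] 0.06799151719023298
ctr from edge [ 0.4763138  -0.15261355  0.026     ]
from lug [[ 0.47622179 -0.15447631  0.01      ]]
t 2.65 shift [-0.0007  0.0039  0.04  ] turn [ 0.03 -0.02  0.08] F [ 0.44  1.63 -0.45] M [ 0.033 -0.156  0.049] w 0.091 g 0.0
```

The cap's centre is at about (0.4763, -0.1533) with its x axis at about 9°, and the tooth span of 81.5 mm matches the expected 82. I'll go down over the tabs.

Request:
apply_moves(
  targets=[
    [-0.0007,0.004,0.04,0,0,0,1],
    [-0.0007,0.004,0.07,0,0,0,1],
    [-0.0007,0.004,0.09,0,0,0,1],
    [-0.0007,0.004,0.1,0,0,0,1],
    [-0.0007,0.004,0.105,0,0,0,1],
    [-0.0007,0.004,0.105,0,0,0,1],
    [-0.0007,0.004,0.105,0,0,0,1],
    [-0.0007,0.004,0.105,0,0,0,1],
  ],
)

```text
time_s: 3.45
tcp_pos: [0.478, -0.1525, 0.0357]
orientation: [0.645, 0.764, 0.0, 0.001]
wrist_force: [0.1, -1.0, 0.2]
gripper_width: 0.0913
grasp_force: 0.0
```

```bash
python3 -c "
from h import *
go([.4763,-.1533,.0285],9.2)"
```

```text
t 3.45 shift [-0.0005 -0.0018  0.0072] turn [0.12 0.06 0.48] F [ 0.08 -1.01  0.22] M [ 0.013 -0.07   0.062] w 0.0913 g 0.0
```

Request:
apply_moves(
  targets=[
    [0,-0.0015,0.003,0,0,0,1],
    [0,-0.0015,0.0065,0,0,0,1],
    [0,-0.0015,0.0065,0,0,0,0.5],
    [0,-0.0015,0.0065,0,0,0,0.4],
    [0,-0.0015,0.0065,0,0,0,0.3],
    [0,-0.0015,0.0065,0,0,0,0.3],
    [0,-0.0015,0.0065,0,0,0,0.3],
    [0,-0.0015,0.0065,0,0,0,0.3],
  ],
  squeeze=40,
)

```text
time_s: 4.25
tcp_pos: [0.4758, -0.1526, 0.0283]
orientation: [0.645, 0.764, 0.0, 0.0]
wrist_force: [0.3, 0.6, 1.1]
gripper_width: 0.0461
grasp_force: 5.9
```

```bash
python3 -c "
from h import *
go([.4763,-.1533,.0285],9.2)"
```

```text
t 4.25 shift [-0.0008  0.0003 -0.0002] turn [0.02 0.01 0.48] F [0.31 0.59 1.07] M [-0.023 -0.101  0.009] w 0.0461 g 5.888512283563614
```

Still closing, at 46 mm. I'll wait, then lift.

Request:
apply_moves(
  targets=[
    [0,0,0,0,0,0,0.2],
    [0,0,0,0,0,0,0.2],
    [0,0,0,0,0,0,0.2],
    [0,0,0,0,0,0,0.2],
    [0,0,0,0,0,0,0.2],
    [0,0,0,0,0,0,0.2],
    [0,0,-0.015,0,0,0,0.2],
    [0,0,-0.03,0,0,0,0.2],
  ],
)

```text
time_s: 5.05
tcp_pos: [0.4748, -0.1523, 0.0578]
orientation: [0.645, 0.764, -0.0, -0.001]
wrist_force: [-0.3, -0.7, -2.6]
gripper_width: 0.0382
grasp_force: 40.0
```

```bash
python3 -c "
from h import *
go([.587,.1105,.27],45)"
```

```text
t 5.05 shift [ 0.2404  0.1543 -0.2123] turn [ -0.1   -0.1  -35.32] F [-0.29 -0.74 -2.58] M [ 0.033 -0.1    0.003] w 0.0382 g 39.95544075965881
```

Request:
apply_moves(
  targets=[
    [0,0,-0.05,0,0,0,0.2],
    [0,0,-0.1,0,0,0,0.2],
    [0,0,-0.15,0,0,0,0.2],
    [0.04,0.03,-0.19,0,0,-8,0.2],
    [0.08,0.05,-0.212,0,0,-16,0.2],
    [0.12,0.08,-0.212,0,0,-24,0.2],
    [0.16,0.1,-0.212,0,0,-32,0.2],
    [0.2,0.13,-0.212,0,0,-35,0.2],
  ],
)

```text
time_s: 5.85
tcp_pos: [0.567, 0.0624, 0.2702]
orientation: [0.384, 0.923, -0.0, -0.0]
wrist_force: [0.5, -0.9, -2.0]
gripper_width: 0.0382
grasp_force: 40.0
```

```bash
python3 -c "
from h import *
go([.587,.1105,.27],45)"
```

```text
t 5.85 shift [0.0199 0.0481 0.0001] turn [-0.04 -0.01 -0.12] F [ 0.52 -0.89 -2.03] M [ 0.022 -0.191  0.039] w 0.0382 g 39.95384752750397
```

Request:
apply_moves(
  targets=[
    [0.02,0.048,0,0,0,0,0.2],
    [0.02,0.048,0,0,0,0,0.2],
    [0.02,0.048,0,0,0,0,0.2],
    [0.02,0.048,0.02,0,0,0,0.2],
    [0.02,0.048,0.03,0,0,0,0.2],
    [0.02,0.048,0.03,0,0,0,0.2],
    [0.02,0.048,0.03,0,0,0,0.2],
    [0.02,0.048,0.03,0,0,0,0.2],
  ],
)

```text
time_s: 6.65
tcp_pos: [0.5878, 0.108, 0.241]
orientation: [0.386, 0.923, 0.0, 0.001]
wrist_force: [-0.1, 0.2, -1.7]
gripper_width: 0.0388
grasp_force: 40.0
```

```bash
python3 -c "
from h import *
go([.587,.1105,.27],45)
c,T,s=shot('d1');print(s['tcp_pos'])
cv2.imwrite('pics/d1c.png',cv2.resize(c['frame'][60:260,136:376,::-1],None,fx=3,fy=3,interpolation=cv2.INTER_CUBIC))
"
```

```text
t 6.65 shift [ 0.0023  0.0012 -0.029 ] turn [ 0.07  0.06 -0.37] F [-0.09  0.19 -1.72] M [ 0.018 -0.172 -0.017] w 0.0388 g 39.956061244010925
[0.58776695 0.10801266 0.24103585]
```

View pics/d1c.png

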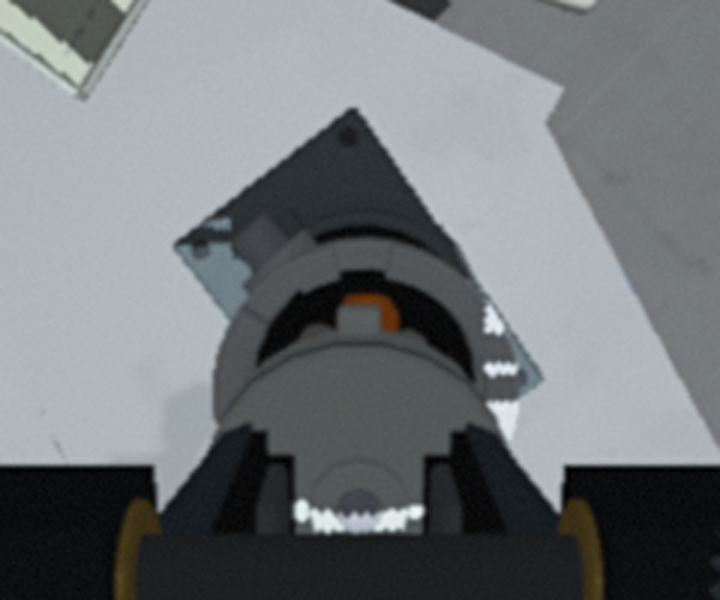

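The slot shows between the radial edges at (333,250) and (390,250), with the lug at (358,305–330) right in front of it. I'll work out both.

```bash
python3 -c "
from h import *
c=dict(np.load('d1.npz'));T=c['T'];cr=lambda a:np.array(a,float)/3+[136-.33,60-.33]
s=ray(c,cr([[333,250],[390,249],[341,273],[386,273],[214,390],[297,240]]),.165,T);print(s.round(4))
ctr=np.array([.587,.1105])
for p in s: d=p[:2]-ctr;print(np.degrees(np.arctan2(d[1],d[0])),np.hypot(*d))
l=ray(c,cr([[338,306],[380,306]]),.2227,T);print(l,np.linalg.norm(l[1]-l[0]))
A=np.load('d1.npz')['T']@np.linalg.inv(c['tool_from_camera']);print('lug in tool',((l-A[:3,3])@A[:3,:3]).round(4))
print('slot in tool',((s-A[:3,3])@A[:3,:3]).round(4), 'ctr',(np.r_[ctr,.165]-A[:3,3])@A[:3,:3])
"
```

```text
[[0.5497 0.1364 0.165 ]
 [0.5613 0.1482 0.165 ]
 [0.556  0.1332 0.165 ]
 [0.5654 0.1425 0.165 ]
 [0.5533 0.081  0.165 ]
 [0.5403 0.1311 0.165 ]]
145.25775511800302 0.0454041238049747
124.31923059770406 0.045648946900036874
143.73753383131628 0.03844607595829378
124.08678647311397 0.03861204986411966
-138.75745287570493 0.04475776650170165
156.19601145854446 0.05107094113553275
[[0.55679491 0.13305344 0.2227    ]
 [0.56356424 0.1397343  0.2227    ]] 0.009510927054219841
lug in tool [[ 0.0396 -0.0045  0.0183]
 [ 0.0396  0.005   0.0183]]
slot in tool [[ 0.047  -0.0073  0.076 ]
 [ 0.0473  0.0093  0.076 ]
 [ 0.0403 -0.005   0.076 ]
 [ 0.0403  0.0082  0.076 ]
 [ 0.005  -0.0436  0.076 ]
 [ 0.0499 -0.0177  0.076 ]] ctr [0.00238778 0.00111173 0.07603478]
```

Request:
apply_moves(
  targets=[
    [0.0033,0.001,0,0,0,0,0.2],
    [0.0033,0.001,0.01,0,0,0,0.2],
    [0.0033,0.001,0.02,0,0,0,0.2],
    [0.0033,0.001,0.03,0,0,0,0.2],
    [0.0033,0.001,0.036,0,0,0,0.2],
    [0.0033,0.001,0.04,0,0,0,0.2],
    [0.0033,0.001,0.04,0,0,0,0.2],
    [0.0033,0.001,0.04,0,0,0,0.2],
  ],
)

```text
time_s: 7.5
tcp_pos: [0.586, 0.1116, 0.2003]
orientation: [0.385, 0.923, 0.0, 0.0]
wrist_force: [0.5, -0.3, -1.9]
gripper_width: 0.0383
grasp_force: 40.0
```

```bash
cat >> h.py <<'E'
CAP=np.array([-.0009,.0002,.0283])
def st():
    from station import monitor
    s=monitor.observe();T=tool(s);p=T[:3,:3]@CAP+T[:3,3];y=T[:3,1]
    print("t %.2f capctr %s underside %.4f yaw %.2f tilt %s F %s M %s w %.4f g %.1f"%(s["time_s"],p[:2].round(4),p[2],np.degrees(np.arctan2(y[1],y[0])),T[:2,2].round(4),s["wrist_force"].round(2),s["moment"].round(3),s["gripper_width"],s["grasp_force"]))
E
python3 -c "
from h import *
st();c,T,s=shot('e1')
cr=c['frame'][100:260,156:356,::-1];cv2.imwrite('pics/e1c.png',cv2.resize(cr,None,fx=3.5,fy=3.5,interpolation=cv2.INTER_CUBIC))"
```

```text
t 7.50 capctr [0.5868 0.1111] underside 0.1720 yaw 44.67 tilt [0.0004 0.    ] F [ 0.46 -0.28 -1.91] M [-0.007 -0.168  0.034] w 0.0383 g 40.0
```

View pics/e1c.png

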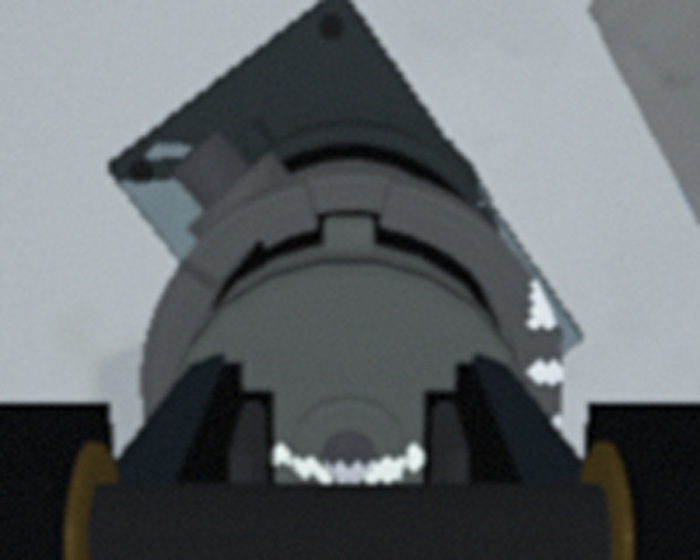

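The lug (323–375 px) sits centred in the slot (edges at 308 and 384 px), and the cap sits centred in the mouth. I'll lower it in small steps and watch the force.

Request:
apply_moves(
  targets=[
    [0,0,0.001,0,0,0,0.2],
    [0,0,0.002,0,0,0,0.2],
    [0,0,0.003,0,0,0,0.2],
    [0,0,0.004,0,0,0,0.2],
    [0,0,0.005,0,0,0,0.2],
    [0,0,0.006,0,0,0,0.2],
    [0,0,0.007,0,0,0,0.2],
    [0,0,0.007,0,0,0,0.2],
  ],
)

```text
time_s: 8.35
tcp_pos: [0.5857, 0.1115, 0.1929]
orientation: [0.385, 0.923, -0.0, -0.0]
wrist_force: [0.1, -0.5, -2.1]
gripper_width: 0.0379
grasp_force: 40.0
```

```bash
python3 -c "
from h import *
st()"
```

```text
t 8.35 capctr [0.5865 0.111 ] underside 0.1646 yaw 44.67 tilt [-0.0003 -0.0002] F [ 0.14 -0.53 -2.12] M [ 0.006 -0.095 -0.015] w 0.0379 g 40.0
```

Request:
apply_moves(
  targets=[
    [0,0,0.001,0,0,0,0.2],
    [0,0,0.002,0,0,0,0.2],
    [0,0,0.003,0,0,0,0.2],
    [0,0,0.003,0,0,0,0.2],
    [0,0,0.003,0,0,0,0.2],
    [0,0,0.003,0,0,0,0.2],
    [0,0,0.003,0,0,0,0.2],
    [0,0,0.003,0,0,0,0.2],
  ],
)

```text
time_s: 9.15
tcp_pos: [0.5859, 0.1116, 0.1902]
orientation: [0.385, 0.923, -0.0, 0.0]
wrist_force: [-0.6, 0.5, -2.2]
gripper_width: 0.038
grasp_force: 40.0
```

```bash
python3 -c "
from h import *
st()"
```

```text
t 9.15 capctr [0.5866 0.1111] underside 0.1619 yaw 44.67 tilt [ 0.0002 -0.0001] F [-0.56  0.49 -2.24] M [-0.009 -0.124  0.008] w 0.0380 g 40.0
```

Request:
apply_moves(
  targets=[
    [0,0,0.001,0,0,0,0.2],
    [0,0,0.002,0,0,0,0.2],
    [0,0,0.003,0,0,0,0.2],
    [0,0,0.003,0,0,0,0.2],
    [0,0,0.003,0,0,0,0.2],
    [0,0,0.003,0,0,0,0.2],
    [0,0,0.003,0,0,0,0.2],
    [0,0,0.003,0,0,0,0.2],
  ],
)

```text
time_s: 9.95
tcp_pos: [0.5858, 0.1116, 0.1872]
orientation: [0.385, 0.923, -0.0, 0.0]
wrist_force: [0.2, 0.4, -2.5]
gripper_width: 0.0382
grasp_force: 40.0
```

```bash
python3 -c "
from h import *
st()"
```

```text
t 9.95 capctr [0.5866 0.1111] underside 0.1589 yaw 44.67 tilt [ 0.0001 -0.0001] F [ 0.24  0.38 -2.5 ] M [ 0.067 -0.161  0.072] w 0.0382 g 40.0
```

Request:
apply_moves(
  targets=[
    [0,0,0.001,0,0,0,0.2],
    [0,0,0.002,0,0,0,0.2],
    [0,0,0.003,0,0,0,0.2],
    [0,0,0.003,0,0,0,0.2],
    [0,0,0.003,0,0,0,0.2],
    [0,0,0.003,0,0,0,0.2],
    [0,0,0.003,0,0,0,0.2],
    [0,0,0.003,0,0,0,0.2],
  ],
)

```text
time_s: 10.75
tcp_pos: [0.5859, 0.1116, 0.1842]
orientation: [0.385, 0.923, 0.0, 0.0]
wrist_force: [-0.3, 0.5, -1.5]
gripper_width: 0.0382
grasp_force: 40.0
```

```bash
python3 -c "
from h import *
st()"
```

```text
t 10.75 capctr [0.5866 0.1111] underside 0.1559 yaw 44.67 tilt [ 0.0002 -0.    ] F [-0.26  0.51 -1.54] M [ 0.03  -0.143 -0.05 ] w 0.0382 g 40.0
```

The lugs are past the rim plane with no contact, so they are in the slots. Next is the seal.

Request:
apply_moves(
  targets=[
    [0,0,0.001,0,0,0,0.2],
    [0,0,0.002,0,0,0,0.2],
    [0,0,0.003,0,0,0,0.2],
    [0,0,0.004,0,0,0,0.2],
    [0,0,0.004,0,0,0,0.2],
    [0,0,0.004,0,0,0,0.2],
    [0,0,0.004,0,0,0,0.2],
    [0,0,0.004,0,0,0,0.2],
  ],
)

```text
time_s: 11.55
tcp_pos: [0.5859, 0.1116, 0.1802]
orientation: [0.385, 0.923, 0.0, 0.0]
wrist_force: [0.2, 0.2, -2.5]
gripper_width: 0.0385
grasp_force: 40.0
```

```bash
python3 -c "
from h import *
st()"
```

```text
t 11.55 capctr [0.5866 0.1111] underside 0.1519 yaw 44.67 tilt [ 0.0002 -0.0001] F [ 0.19  0.2  -2.51] M [ 0.059 -0.125 -0.008] w 0.0385 g 40.0
```

Request:
apply_moves(
  targets=[
    [0,0,0.001,0,0,0,0.2],
    [0,0,0.002,0,0,0,0.2],
    [0,0,0.002,0,0,0,0.2],
    [0,0,0.002,0,0,0,0.2],
    [0,0,0.002,0,0,0,0.2],
    [0,0,0.002,0,0,0,0.2],
    [0,0,0.002,0,0,0,0.2],
    [0,0,0.002,0,0,0,0.2],
  ],
)

```text
time_s: 12.35
tcp_pos: [0.5858, 0.1116, 0.1782]
orientation: [0.385, 0.923, 0.0, 0.0]
wrist_force: [-0.2, 0.4, -1.2]
gripper_width: 0.0385
grasp_force: 40.0
```

```bash
python3 -c "
from h import *
st()"
```

```text
t 12.35 capctr [0.5866 0.1111] underside 0.1499 yaw 44.67 tilt [ 0.0002 -0.0001] F [-0.22  0.37 -1.21] M [ 0.001 -0.135  0.   ] w 0.0385 g 40.0
```

Request:
apply_moves(
  targets=[
    [0,0,0.001,0,0,0,0.2],
    [0,0,0.002,0,0,0,0.2],
    [0,0,0.002,0,0,0,0.2],
    [0,0,0.002,0,0,0,0.2],
    [0,0,0.002,0,0,0,0.2],
    [0,0,0.002,0,0,0,0.2],
    [0,0,0.002,0,0,0,0.2],
    [0,0,0.002,0,0,0,0.2],
  ],
)

```text
time_s: 13.15
tcp_pos: [0.5859, 0.1116, 0.1765]
orientation: [0.385, 0.923, 0.0, 0.0]
wrist_force: [-1.7, 0.1, 6.0]
gripper_width: 0.0382
grasp_force: 40.1
```

```bash
python3 -c "
from h import *
st()"
```

```text
t 13.15 capctr [0.5867 0.1111] underside 0.1482 yaw 44.67 tilt [ 0.0006 -0.0001] F [-1.72  0.09  6.02] M [-0.099  0.224  0.043] w 0.0382 g 40.1
```

The seal met at an underside height of about 0.1497. I'm aiming for about 17–18 N on the seal (4 mm deep), which puts the lugs below the rim and short of the floor.

Request:
apply_moves(
  targets=[
    [0,0,0.0005,0,0,0,0.2],
    [0,0,0.001,0,0,0,0.2],
    [0,0,0.0014,0,0,0,0.2],
    [0,0,0.0014,0,0,0,0.2],
    [0,0,0.0014,0,0,0,0.2],
    [0,0,0.0014,0,0,0,0.2],
    [0,0,0.0014,0,0,0,0.2],
    [0,0,0.0014,0,0,0,0.2],
  ],
)

```text
time_s: 13.95
tcp_pos: [0.5859, 0.1116, 0.1758]
orientation: [0.385, 0.923, 0.0, 0.0]
wrist_force: [-2.3, -0.6, 8.1]
gripper_width: 0.0387
grasp_force: 40.1
```

```bash
python3 -c "
from h import *
st()"
```

```text
t 13.95 capctr [0.5867 0.1111] underside 0.1475 yaw 44.67 tilt [0.001 0.   ] F [-2.25 -0.61  8.13] M [-0.142  0.471 -0.007] w 0.0387 g 40.1
```

Request:
apply_moves(
  targets=[
    [0,0,0.0005,0,0,0,0.2],
    [0,0,0.001,0,0,0,0.2],
    [0,0,0.0015,0,0,0,0.2],
    [0,0,0.002,0,0,0,0.2],
    [0,0,0.002,0,0,0,0.2],
    [0,0,0.002,0,0,0,0.2],
    [0,0,0.002,0,0,0,0.2],
    [0,0,0.002,0,0,0,0.2],
  ],
)

```text
time_s: 14.75
tcp_pos: [0.586, 0.1116, 0.1747]
orientation: [0.385, 0.923, 0.0, 0.001]
wrist_force: [-3.9, -1.3, 11.7]
gripper_width: 0.0386
grasp_force: 40.1
```

```bash
python3 -c "
from h import *
st()"
```

```text
t 14.75 capctr [0.5868 0.1111] underside 0.1464 yaw 44.67 tilt [0.0017 0.0001] F [-3.94 -1.28 11.72] M [-0.14   0.659 -0.035] w 0.0386 g 40.1
```

Request:
apply_moves(
  targets=[
    [0.0003,-0.0003,0.0005,0,0,0,0.2],
    [0.0006,-0.0006,0.001,0,0,0,0.2],
    [0.0006,-0.0006,0.0015,0,0,0,0.2],
    [0.0006,-0.0006,0.0018,0,0,0,0.2],
    [0.0006,-0.0006,0.0018,0,0,0,0.2],
    [0.0006,-0.0006,0.0018,0,0,0,0.2],
    [0.0006,-0.0006,0.0018,0,0,0,0.2],
    [0.0006,-0.0006,0.0018,0,0,0,0.2],
  ],
)

```text
time_s: 15.55
tcp_pos: [0.5859, 0.1116, 0.1739]
orientation: [0.385, 0.923, 0.001, 0.002]
wrist_force: [-3.6, -1.0, 15.2]
gripper_width: 0.0388
grasp_force: 40.2
```

```bash
python3 -c "
from h import *
st()"
```

```text
t 15.55 capctr [0.5868 0.1111] underside 0.1456 yaw 44.68 tilt [0.0041 0.0002] F [-3.63 -1.05 15.24] M [-0.214  0.631  0.035] w 0.0388 g 40.2
```

Seal force is about 17 N. I'll test a small clockwise turn.

Request:
apply_moves(
  targets=[
    [0,0,0,0,0,1,0.2],
    [0,0,0,0,0,2,0.2],
    [0,0,0,0,0,3,0.2],
    [0,0,0,0,0,4,0.2],
    [0,0,0,0,0,5,0.2],
    [0,0,0,0,0,6,0.2],
    [0,0,0,0,0,6,0.2],
    [0,0,0,0,0,6,0.2],
  ],
)

```text
time_s: 16.35
tcp_pos: [0.5869, 0.1119, 0.1741]
orientation: [0.433, 0.901, 0.002, 0.003]
wrist_force: [-1.0, 0.4, 14.6]
gripper_width: 0.0388
grasp_force: 40.2
```

```bash
python3 -c "
from h import *
st()"
```

```text
t 16.35 capctr [0.5878 0.1113] underside 0.1458 yaw 38.71 tilt [0.0064 0.0007] F [-1.01  0.4  14.64] M [-0.104  0.257  0.171] w 0.0388 g 40.2
```

Request:
apply_moves(
  targets=[
    [0,0,0,0,0,3,0.2],
    [0,0,0,0,0,6,0.2],
    [0,0,0,0,0,9,0.2],
    [0,0,0,0,0,12,0.2],
    [0,0,0,0,0,15,0.2],
    [0,0,0,0,0,18,0.2],
    [0,0,0,0,0,20,0.2],
    [0,0,0,0,0,20,0.2],
  ],
)

```text
time_s: 17.15
tcp_pos: [0.5877, 0.1121, 0.1742]
orientation: [0.583, 0.812, 0.003, 0.003]
wrist_force: [-0.1, -0.3, 14.7]
gripper_width: 0.0386
grasp_force: 40.2
```

```bash
python3 -c "
from h import *
st()"
```

```text
t 17.15 capctr [0.5884 0.1114] underside 0.1459 yaw 18.67 tilt [0.0084 0.0014] F [-0.14 -0.29 14.74] M [0.004 0.012 0.176] w 0.0386 g 40.2
```

Request:
apply_moves(
  targets=[
    [0,0,0,0,0,3,0.2],
    [0,0,0,0,0,6,0.2],
    [0,0,0,0,0,9,0.2],
    [0,0,0,0,0,12,0.2],
    [0,0,0,0,0,15,0.2],
    [0,0,0,0,0,18,0.2],
    [0,0,0,0,0,19,0.2],
    [0,0,0,0,0,19,0.2],
  ],
)

```text
time_s: 17.95
tcp_pos: [0.5878, 0.1121, 0.1743]
orientation: [0.709, 0.705, 0.004, 0.003]
wrist_force: [1.3, 0.2, 13.5]
gripper_width: 0.0387
grasp_force: 40.2
```

```bash
python3 -c "
from h import *
st()"
```

```text
t 17.95 capctr [0.5883 0.1112] underside 0.1460 yaw -0.31 tilt [0.0086 0.0013] F [ 1.31  0.19 13.54] M [-0.036  0.031  0.253] w 0.0387 g 40.2
```

Request:
apply_moves(
  targets=[
    [0,0,0,0,0,0.7,0.2],
    [0,0,0,0,0,1.4,0.2],
    [0,0,0,0,0,2,0.2],
    [0,0,0,0,0,2.5,0.2],
    [0,0,0,0,0,3,0.2],
    [0,0,0,0,0,3,0.2],
    [0,0,0,0,0,3,0.2],
    [0,0,0,0,0,3,0.2],
  ],
)

```text
time_s: 18.75
tcp_pos: [0.5878, 0.1121, 0.1743]
orientation: [0.727, 0.687, 0.004, 0.002]
wrist_force: [0.5, 0.5, 14.0]
gripper_width: 0.0384
grasp_force: 40.2
```

```bash
python3 -c "
from h import *
st()"
```

```text
t 18.75 capctr [0.5882 0.1112] underside 0.1460 yaw -3.29 tilt [0.0086 0.0013] F [ 0.52  0.51 13.99] M [-0.012  0.037  0.172] w 0.0384 g 40.2
```

Request:
apply_moves(
  targets=[
    [0,0,0,0,0,0.5,0.2],
    [0,0,0,0,0,1,0.2],
    [0,0,0,0,0,1.5,0.2],
    [0,0,0,0,0,1.8,0.2],
    [0,0,0,0,0,1.8,0.2],
    [0,0,0,0,0,1.8,0.2],
    [0,0,0,0,0,1.8,0.2],
    [0,0,0,0,0,1.8,0.2],
  ],
)

```text
time_s: 19.55
tcp_pos: [0.5874, 0.1122, 0.1742]
orientation: [0.738, 0.675, 0.003, 0.002]
wrist_force: [-0.7, 0.3, 14.5]
gripper_width: 0.0382
grasp_force: 40.2
```

```bash
python3 -c "
from h import *
st()"
```

```text
t 19.55 capctr [0.5878 0.1113] underside 0.1459 yaw -5.05 tilt [0.0079 0.0012] F [-0.69  0.26 14.47] M [0.017 0.09  0.448] w 0.0382 g 40.2
```

Request:
apply_moves(
  targets=[
    [0,0,0,0,0,0.4,0.2],
    [0,0,0,0,0,0.8,0.2],
    [0,0,0,0,0,0.8,0.2],
    [0,0,0,0,0,0.8,0.2],
    [0,0,0,0,0,0.8,0.2],
    [0,0,0,0,0,0.8,0.2],
    [0,0,0,0,0,0.8,0.2],
    [0,0,0,0,0,0.8,0.2],
  ],
)

```text
time_s: 20.35
tcp_pos: [0.5873, 0.1122, 0.1742]
orientation: [0.742, 0.67, 0.003, 0.002]
wrist_force: [-1.3, -0.4, 14.6]
gripper_width: 0.0383
grasp_force: 40.2
```

```bash
python3 -c "
from h import *
st()"
```

```text
t 20.35 capctr [0.5876 0.1113] underside 0.1459 yaw -5.82 tilt [0.0075 0.0012] F [-1.3  -0.37 14.59] M [0.043 0.233 0.516] w 0.0383 g 40.2
```

Request:
apply_moves(
  targets=[
    [0,0,0,0,0,0.5,0.2],
    [0,0,0,0,0,1,0.2],
    [0,0,0,0,0,1,0.2],
    [0,0,0,0,0,1,0.2],
    [0,0,0,0,0,1,0.2],
    [0,0,0,0,0,1,0.2],
    [0,0,0,0,0,1,0.2],
    [0,0,0,0,0,1,0.2],
  ],
)

```text
time_s: 21.15
tcp_pos: [0.5873, 0.1122, 0.1742]
orientation: [0.748, 0.664, 0.003, 0.002]
wrist_force: [-0.6, 0.6, 14.8]
gripper_width: 0.0381
grasp_force: 40.2
```

```bash
python3 -c "
from h import *
st()"
```

```text
t 21.15 capctr [0.5876 0.1113] underside 0.1459 yaw -6.76 tilt [0.0076 0.0009] F [-0.61  0.64 14.84] M [0.048 0.204 0.88 ] w 0.0381 g 40.2
```

The moment rises to 0.9 N·m at -6.8°, so the stop is met. I'll unload the press and turn, then open.

Request:
apply_moves(
  targets=[
    [0,0,-0.001,0,0,-0.5,0.2],
    [0,0,-0.002,0,0,-1,0.2],
    [0,0,-0.003,0,0,-1,0.2],
    [0,0,-0.004,0,0,-1,0.2],
    [0,0,-0.004,0,0,-1,0.2],
    [0,0,-0.004,0,0,-1,0.2],
    [0,0,-0.004,0,0,-1,0.2],
    [0,0,-0.004,0,0,-1,0.2],
  ],
)

```text
time_s: 21.95
tcp_pos: [0.5871, 0.1121, 0.1759]
orientation: [0.742, 0.67, 0.002, 0.001]
wrist_force: [4.3, 1.7, 5.1]
gripper_width: 0.0386
grasp_force: 40.1
```

```bash
python3 -c "
from h import *
st()"
```

```text
t 21.95 capctr [0.5874 0.1112] underside 0.1476 yaw -5.88 tilt [0.0055 0.001 ] F [4.3  1.65 5.05] M [ 0.255 -0.884  0.595] w 0.0386 g 40.1
```

Request:
apply_moves(
  targets=[
    [0,0,-0.001,0,0,0,0.2],
    [0,0,-0.001,0,0,0,0.2],
    [0,0,-0.001,0,0,0,0.5],
    [0,0,-0.001,0,0,0,0.8],
    [0,0,-0.001,0,0,0,0.9],
    [0,0,-0.001,0,0,0,0.9],
    [0,0,-0.001,0,0,0,0.9],
    [0,0,-0.001,0,0,0,0.9],
  ],
)

```text
time_s: 22.75
tcp_pos: [0.5841, 0.1113, 0.1754]
orientation: [0.743, 0.669, -0.001, -0.0]
wrist_force: [0.0, 0.1, 0.0]
gripper_width: 0.0811
grasp_force: 0.0
```

```bash
python3 -c "
from h import *
st()"
```

```text
t 22.75 capctr [0.5842 0.1103] underside 0.1471 yaw -5.95 tilt [-0.002  -0.0006] F [0.03 0.06 0.02] M [-0.005 -0.052 -0.001] w 0.0811 g 0.0
```

Released. I'll retreat upward and check the tabs with the wrist camera.

Request:
apply_moves(
  targets=[
    [0,0,-0.02,0,0,0,0.9],
    [0,0,-0.05,0,0,0,0.9],
    [0,0,-0.08,0,0,0,0.9],
    [0,0,-0.1,0,0,0,0.9],
    [0,0,-0.1,0,0,0,1],
    [0,0,-0.1,0,0,0,1],
    [0,0,-0.1,0,0,0,1],
    [0,0,-0.1,0,0,0,1],
  ],
)

```text
time_s: 23.55
tcp_pos: [0.5842, 0.1115, 0.2742]
orientation: [0.743, 0.67, -0.001, -0.001]
wrist_force: [-1.4, -0.4, 0.7]
gripper_width: 0.0912
grasp_force: 0.0
```

```bash
python3 -c "
from h import *
st();c,T,s=shot('f1')
cv2.imwrite('pics/f1c.png',cv2.resize(c['frame'][100:250,166:346,::-1],None,fx=4,fy=4,interpolation=cv2.INTER_CUBIC))"
```

```text
t 23.55 capctr [0.5842 0.1105] underside 0.2459 yaw -5.93 tilt [-0.0032 -0.0007] F [-1.37 -0.4   0.68] M [-0.003 -0.092 -0.003] w 0.0912 g 0.0
```

View pics/f1c.png

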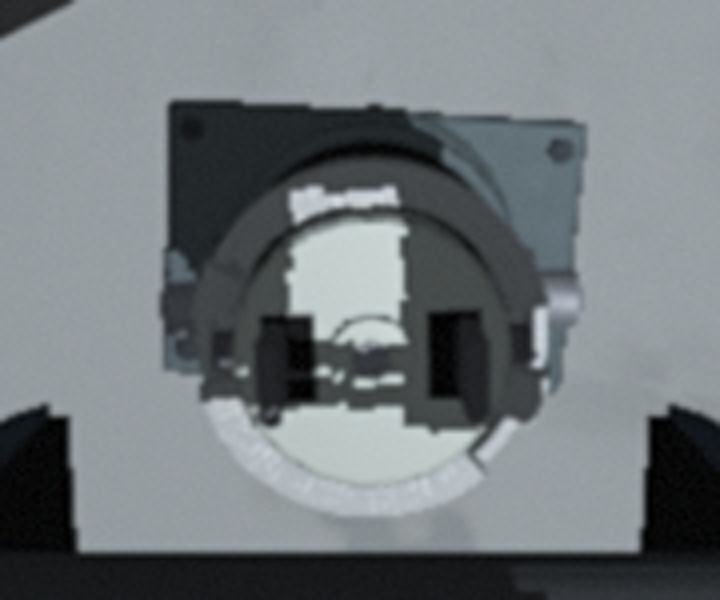

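The tabs stand wide apart, and a dark tooth sits in each notch at (222,345) and (520,340). Quick size check before I hand in.

```bash
python3 -c "
from h import *
c=dict(np.load('f1.npz'));T=c['T'];cr=lambda a:np.array(a,float)/4+[166-.4,100-.4]
for z,a,b in((.1655,[212,345],[532,341]),(.199,[257,385],[488,385])):
  p=ray(c,cr([a,b]),z,T);d=p[1]-p[0];print(np.linalg.norm(d),p.mean(0),np.degrees(np.arctan2(d[1],d[0])))
"
```

```text
0.08184602482703517 [0.58726838 0.11216958 0.1655    ] -5.137012327786573
0.052526905104563155 [0.58698118 0.11053119 0.199     ] -5.86553777603933
```

The tooth span measures 81.8 mm (82 when sprung out) and the tab faces 52.5 mm (52 at rest), so the cap is locked.

```bash
python3 -c "
from station import arm
print(arm.sign_off())"
```

```text
the job is handed in; nothing more can be done
None
```

The cap is seated in the bucket, turned to the stop and locked with both tabs sprung out into their notches, and I handed the job in at about 24 s; the sign-off gave no verdict.

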